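Top up the two-lane cup magazine of the laser marker

TASK

Top up the laser marker's two-lane cup magazine: swing its gate arm wide open by the upright red knob, stand one of the two loose steel cups in front of each lane and slide it in upright under the guide lips until the cups of that lane touch and the far one is against the end stop. Then swing the gate fully shut again so that it holds both rows. Leave the oil bottle, the mouse and the nylon plug alone.

Things in the scene. Friction and masses are not known exactly. Their poses are not given: they have to be found in the camera images.
- magazine: two-lane cup magazine, fixed to the worktop: 5 mm aluminium base plate, black guide bars, steel lips on top. Origin on the gate line at the plate's underside, midway between the lanes; x runs along the lanes inwards, y left, z up. Plate x -87..147, y +-85 mm. Guides at y = +-75 mm (8 thick) and y = 0 (6 thick), x 13..138 mm; the plate before them is open from above. End stop's face at x = 134 mm
- gate (a joint): the gate arm's angle about its upright pivot: 0 shut (arm across both lanes along the gate line, x = 0, pointing to the magazine's -y), growing clockwise seen from above as it swings out towards the lanes' outside (-x) and then to the left (+y), up to 2.3 rad; it stays where it is left
- gate_pivot (a point): the gate's pivot axis, on the plate's top at magazine x = 0, y = +95 mm; the pivot post is 43 mm high
- gate_knob (a point): middle of the red knob on the gate arm, 118 mm from the pivot axis, 75 mm above the worktop; the knob is an upright cylinder of 18 mm diameter, 54 to 94 mm above the worktop. The arm below it is 10 mm wide, 22..34 mm, 151 mm long from the pivot
- left_mouth (a point): standing place in front of the left lane, on the plate's top, 35 mm before the gate line (magazine y = +37 mm, the lane's centre; the lane is 68 mm wide); axes as the magazine's
- right_mouth (a point): the same before the right lane
- left_place (a point): where the second cup of the left row ends, on the plate's top (magazine x = 40.5 mm): centre of its underside. Guide lips overhang the lane 17 mm from both sides from magazine x 22 to 107 mm, underside 61.5 mm and top 64 mm above the worktop, screw heads to 67 mm, a slot 34 mm wide between them
- right_place (a point): the same in the right lane
- left_end (a point): where the far cup of the left row ends, against the end stop, on the plate's top (magazine x = 102.5 mm)
- right_end (a point): the same in the right lane
- cup_1: one of the two loose cups that stand on the worktop to the right of the magazine, to be loaded (either may go in either lane): turned steel cup, open at the top, black inside, 62 mm diameter, 51 mm high, 0.12 kg; origin at the centre of its underside, z up
- cup_2: the other loose cup to be loaded: turned steel cup, open at the top, black inside, 62 mm diameter, 51 mm high, 0.12 kg; origin at the centre of its underside, z up
- row_cup_left: cup already in the left lane, up to 30 mm short of the end stop: turned steel cup, open at the top, black inside, 62 mm diameter, 51 mm high, 0.12 kg; origin at the centre of its underside, z up
- row_cup_right: cup already in the right lane, up to 30 mm short of the end stop: turned steel cup, open at the top, black inside, 62 mm diameter, 51 mm high, 0.12 kg; origin at the centre of its underside, z up
- oil_bottle: bystander: small oil bottle with nozzle and blue band, 35 mm diameter, 106 mm high, stands behind; origin at the centre of its underside
- mouse: bystander: black computer mouse 58 x 108 x 35 mm; origin at the centre of its underside
- nylon_plug: bystander: white nylon plug, 21 mm diameter, 18 mm high; origin at the centre of its underside
Things that resemble listed ones, but are neither listed nor needed, are in the scene too. What is shaped like the row_cup_right but purple is not meant.

How it is judged:
By the outcome, as a careful person would: the job done as asked, in the order asked, and still so for the second after the job is handed in, with the robot touching nothing.
It also fails if it takes over 72 s, if anything falls off the work surface, if the arm or the gripper's body presses on something with over 40 N, if the wrist force passes 120 N, or if a joint passes its speed limit or range.

ROBOT

A 6-joint arm with a two-finger parallel gripper is mounted at the origin on a cart in front of the work surface, level with it; the furniture and walls round the work are solid. World frame = base frame: x ahead of the robot, y to its left, z up, the work surface at z = 0. Lengths are in mm, angles in rad, forces in N, time in s.
With the tool pointing down it reaches from about 350 to 775 mm from the base axis. Payload 7.3 kg.
Tool frame: the origin (TCP) lies at the very end of the fingers, on their centre line; the grasp point (between the pads) lies 19 mm behind it; z points along the fingers, y is the line along which they close (so a half turn about z gives the same grasp; the last joint's range is limited). The gripper opens to 92 mm and grips with 3 to 60 N. Pads are 19 mm wide; open, the fingers measure 130 mm over their backs; the gripper's body (75 mm by 190 mm) begins 47 mm behind the grasp point.
Start: joints at [-1.44, 0.342, 1.524, -0, 1.275, -0.146], TCP at [143.493, -505.029, 226.741] pointing down, gripper open.
Joint ranges: [-2.53, 2.53], [-0.77, 2.02], [0.04, 2.7], [-1, 4.14], [0.28, 2.66], [-3.11, 3.11]. Speed limits (rad/s): [2.57, 2.57, 3.14, 3.14, 3.14, 3.14].

INTERFACE

Orientations are given as [roll, pitch, yaw] about the fixed x, y, z axes, in that order (R = Rz(yaw) Ry(pitch) Rx(roll)).
In Python, from plant import bot gives the robot as it stands.
- The arm moves only by the tool jog_arm, never from a script. Its argument "targets" is a list of rows, each an object with "xyz": the shift along the tool's x, y, z as a fraction of full scale, a list of three; "spin": the turn about the tool's z as a fraction of full scale. In form: [{"xyz": [x, y, z], "spin": spin}, ...]. A call has exactly 10 rows; each row shifts and turns the commanded pose from where the row before left it, along the tool's axes as they then stand; what a row does not reach is not made up. Full scale, the value 1, is 80 mm for a shift and 0.1 rad for a turn. A row lasts 1/8 s, in which the tool goes at most 62.5 mm and 10.7 degrees, less where a joint would pass 70% of its speed; a pose out of reach is approached as far as the arm can. A call with a number of a shift or a turn outside -1 to 1 is refused whole. A call with a gripper value outside its range is refused whole. "gripper" is the opening in per cent of the stroke, from 0 (shut) to 100 (fully open), set as the call begins (left out, the last holds). The fingers move at their own pace and stop on an object; the grip force is fixed at half the most. Time passes only in rows, so rows that do not move let the fingers close, or fill a call up. It gives the time, the measured TCP pose, the force, the opening and the grip force at its end, in the units of the state.
- bot.get_obs(): the state, without advancing time (a new reading comes with each control period).
- bot.capture(name): name is "scene" or "top"; returns the picture (480x640x3 uint8, blue, green, red); there is no depth.
- bot.get_calibration(name): a dict with "vfov" (degrees; the focal length in pixels is half the picture's height over the tangent of half this angle, whatever the lens; pixels are square), "cx", "cy" (the principal point, pixels), "k1" (the pictures are not rectified: a ray, as slopes to the right and down, at radius r is drawn at 1 + k1 r^2 times it, then the intrinsics apply), "eye" and "rotation" of the camera in the world. Camera axes: x right, y down, z forward; pixel columns grow to the right and rows downward; lengths in mm; the calibration is good to about 2 mm. A picture is of the moment at which its call begins. get_calibration takes no time and is no camera call.
- bot.close_job(): hands the job in; it is judged then, once.
The state is a dict: "time": time; "joint_positions": joint angles; "dq": joint speeds; "tau": joint torques, N m; "tool_pos": TCP position; "tcp_rot": TCP orientation; "contact_force": force on the tool from outside, world axes, zero at the start; "moment": the same for the moment, N m; "grip_width": finger opening in mm; "finger_force": force on a finger pad.
Only numpy, scipy, OpenCV 4.12 (cv2) and the standard library are available. Lean on these libraries where they do the work, as an engineer would, in place of code of your own. Each camera call takes 0.05 s, during which the arm holds its last target. There are 200 camera calls.

## Working session

There is one attempt and no reset: what is moved stays moved. The work goes in short steps, Python scripts to look and compute and a tool call to move; the robot and the scene stay as the last step left them, time stands still between calls to the robot, and variables do not carry over. Pictures are saved under pics/ and viewed, at most 10 in all, crops included, and the job is handed in when it is done.

Besides the shell and the picture viewer there is one more tool, called after ">>>" in YAML: its name, and indented under it one key for each argument. jog_arm: Moves the arm, as the interface text tells. Shift numbers are shares of 80 mm and turn numbers shares of 0.1 rad, none past 1 either way. Its arguments: {"type":"object","properties":{"targets":{"type":"array","items":{"type":"object","properties":{"xyz":{"type":"array","items":{"type":"number"}},"spin":{"type":"number"}}}},"gripper":{"type":"number"}},"required":["targets"]}

```bash
ls; mkdir -p pics
python3 - <<'E'
from plant import bot
import cv2
for n in("scene","top"):
    cv2.imwrite(f"pics/{n}0.png",bot.capture(n)); print(n,bot.get_calibration(n))
print(bot.get_obs())
E
```

```text
pics
scene {'vfov': 55.98768681700814, 'cx': 321.2593714505544, 'cy': 238.4501999317577, 'k1': -0.07343381318093857, 'eye': array([ -4.75668109, 711.55610276, 477.49201031]), 'rotation': array([-1.96604709,  0.00795625, -2.38515064])}
top {'vfov': 53.85896431719179, 'cx': 320.05099642452547, 'cy': 237.67642050481103, 'k1': -0.09796471539848517, 'eye': array([ 474.37776915,   42.16704328, 1038.11479645]), 'rotation': array([-2.94871151, -0.01291474, -1.58373278])}
{'time': 0.1, 'joint_positions': array([-1.44000678e+00,  3.42663436e-01,  1.52489810e+00, -1.13350504e-05,
        1.27539449e+00, -1.46004553e-01]), 'dq': array([ 0.00043818, -0.00250524, -0.00140414,  0.00056479, -0.00123575,
        0.00125467]), 'tau': array([ 2.66244781e-03, -4.32004809e+01, -2.44694495e+01,  7.19819474e-02,
        5.25439298e-02, -4.97107430e-05]), 'tool_pos': array([ 143.43788382, -504.66019582,  226.11723002]), 'tcp_rot': array([-3.14024221e+00, -1.87627643e-04,  2.76797283e-01]), 'contact_force': array([ 0.29294071, -0.19494814,  0.25918164]), 'moment': array([ 0.03289797,  0.02617229, -0.0504924 ]), 'finger_force': 0.0, 'grip_width': 91.44877611863654}
```

View pics/top0.png

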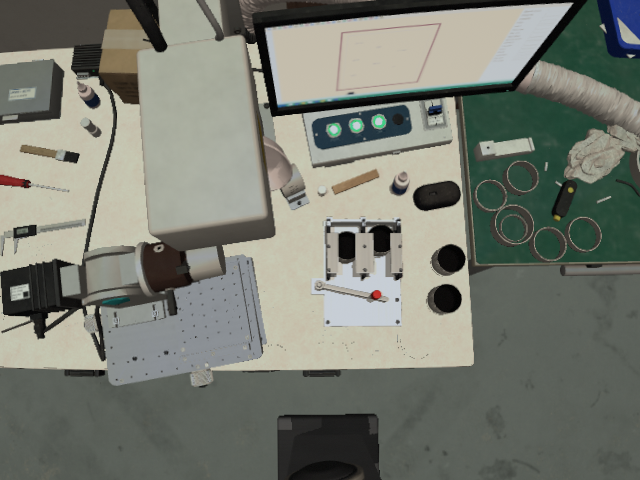

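View pics/scene0.png

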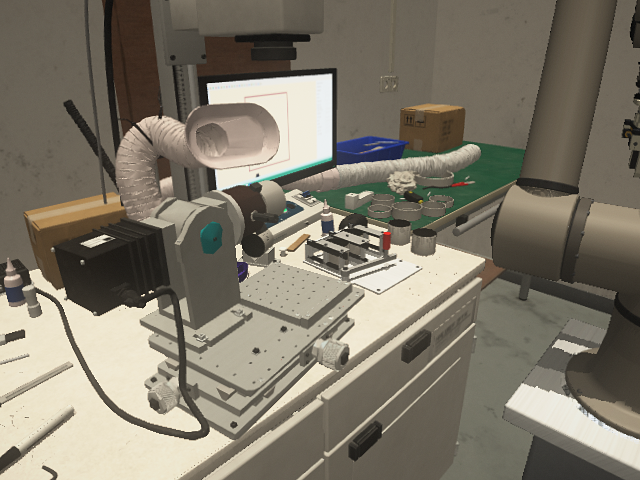

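```bash
cat > h.py <<'E'
import numpy as np, cv2
from scipy.spatial.transform import Rotation as R
from plant import bot
def cam(n):
    c=bot.get_calibration(n); f=240/np.tan(np.radians(c['vfov']/2)); return c,f,R.from_euler('xyz',c['rotation']).as_matrix()
def px2w(n,uv,z):
    c,f,M=cam(n); out=[]
    for (u,v) in uv:
        d=np.array([(u-c['cx'])/f,(v-c['cy'])/f]); s=d.copy()
        for _ in range(20): s=d/(1+c['k1']*(s@s))
        r=M@np.array([s[0],s[1],1]); out.append(c['eye']+r*(z-c['eye'][2])/r[2])
    return np.array(out)
def w2px(n,P):
    c,f,M=cam(n); q=(np.atleast_2d(P)-c['eye'])@M; s=q[:,:2]/q[:,2:]
    s=s*(1+c['k1']*(s**2).sum(1))[:,None]; return s*f+[c['cx'],c['cy']]
def crop(n,x0,y0,x1,y1,k,name):
    im=bot.capture(n); cv2.imwrite('pics/'+name,cv2.resize(im[y0:y1,x0:x1],None,fx=k,fy=k,interpolation=cv2.INTER_CUBIC))
E
python3 -c "
from h import *
crop('top',305,205,475,335,4.5,'t1.png')
"
```

```text
(no output)
```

View pics/t1.png

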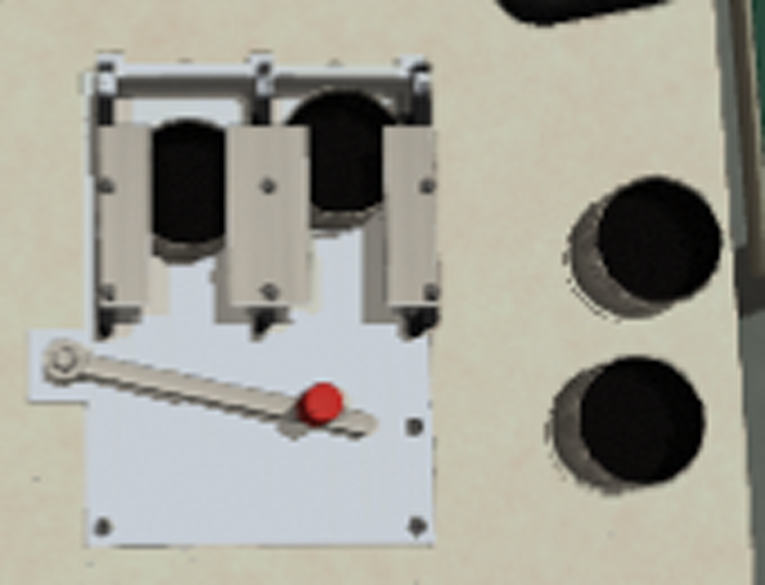

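Run:
```python
from h import *
def q(x,y,z): return px2w('top',[(305+x/4.5-.39,205+y/4.5-.39)],z)[0].round(1)
for n,a in dict(FL=(88,545,5),FR=(434,545,5),BLlip=(98,125,64),BRlip=(437,125,64),FLlip=(100,306,64),FRlip=(437,306,64),piv=(65,359,43),knob=(321,403,94),armtip=(375,424,34),c1=(660,240,51),c2=(642,420,51),rl=(188,182,51),rr=(342,152,51)).items(): print(n,q(*a))
```

```text
FL [482.4  19.8   5. ]
FR [ 479.7 -146.9    5. ]
BLlip [675.7  13.6  64. ]
BRlip [ 674.1 -145.9   64. ]
FLlip [590.6  14.   64. ]
FRlip [ 588.6 -142.    64. ]
piv [568.3  30.2  43. ]
knob [542.4 -82.6  94. ]
armtip [ 536.5 -115.8   34. ]
c1 [ 620.  -252.8   51. ]
c2 [ 535.1 -238.9   51. ]
rl [650.5 -28.8  51. ]
rr [ 664.1 -102.4   51. ]
```

```bash
cat >> h.py <<'E'
def plan(x,y,z,yaw=None,n=10,start=None):
    """rows of equal world steps + equal spin from measured (or given) pose to target"""
    o=bot.get_obs(); p=o['tool_pos'] if start is None else np.array(start[:3]); w=o['tcp_rot'][2] if start is None else start[3]
    dw=0 if yaw is None else (yaw-w); d=(np.array([x,y,z])-p)/n; out=[]
    for k in range(n):
        a=w+dw*k/n; M=R.from_euler('xyz',[np.pi,0,a]).as_matrix(); s=(M.T@d)/80
        out.append('{"xyz":[%s],"spin":%.3f}'%(','.join('%.3f'%v for v in s),-dw/n/.1))
    if dw==0: out=out[:1]+['x%d'%n]
    print('\n'.join(out)); print('--')
O=np.array([568.3,-64.7]);TH=-0.013
def mag(x,y): c,s=np.cos(TH),np.sin(TH); return O+[c*x-s*y,s*x+c*y]
E
python3 - <<'E'
from h import *
plan(542.4,-82.6,180,1.277)
print(px2w('top',[(150,238),(272,240)],500))
for m in [(-35,37),(-35,-37),(40.5,37),(40.5,-37)]: print(mag(*m))
E
```

```text
{"xyz":[0.624,-0.371,0.058],"spin":-1.000}
{"xyz":[0.658,-0.307,0.058],"spin":-1.000}
{"xyz":[0.685,-0.240,0.058],"spin":-1.000}
{"xyz":[0.706,-0.170,0.058],"spin":-1.000}
{"xyz":[0.719,-0.099,0.058],"spin":-1.000}
{"xyz":[0.726,-0.027,0.058],"spin":-1.000}
{"xyz":[0.725,0.046,0.058],"spin":-1.000}
{"xyz":[0.716,0.118,0.058],"spin":-1.000}
{"xyz":[0.701,0.189,0.058],"spin":-1.000}
{"xyz":[0.679,0.258,0.058],"spin":-1.000}
--
[[581.07321327 232.84920055 500.        ]
 [577.22278192  89.59056524 500.        ]]
[533.78394391 -27.24813927]
[ 532.82197101 -101.24188636]
[609.27756425 -28.22961163]
[ 608.31559135 -102.22335871]
```

>>> jog_arm:
  targets:
    - {"xyz":[0.624,-0.371,0.058],"spin":-1}
    - {"xyz":[0.658,-0.307,0.058],"spin":-1}
    - {"xyz":[0.685,-0.24,0.058],"spin":-1}
    - {"xyz":[0.706,-0.17,0.058],"spin":-1}
    - {"xyz":[0.719,-0.099,0.058],"spin":-1}
    - {"xyz":[0.726,-0.027,0.058],"spin":-1}
    - {"xyz":[0.725,0.046,0.058],"spin":-1}
    - {"xyz":[0.716,0.118,0.058],"spin":-1}
    - {"xyz":[0.701,0.189,0.058],"spin":-1}
    - {"xyz":[0.679,0.258,0.058],"spin":-1}
  gripper: 100

```text
time: 1.4
tool_pos: [543.6, -81.3, 180.0]
tcp_rot: [-3.141, 0.0, 1.28]
contact_force: [0.1, -1.3, -0.4]
grip_width: 91.8
finger_force: 0.0
```

>>> jog_arm:
  targets:
    - {"xyz":[-0.02,-0.01,0.2],"spin":-0.7}
    - {"xyz":[0,0,0.25],"spin":0}
    - {"xyz":[0,0,0.25],"spin":0}
    - {"xyz":[0,0,0.25],"spin":0}
    - {"xyz":[0,0,0.25],"spin":0}
    - {"xyz":[0,0,0.25],"spin":0}
    - {"xyz":[0,0,0.08],"spin":0}
    - {"xyz":[0,0,0],"spin":0}
    - {"xyz":[0,0,0],"spin":0}
    - {"xyz":[0,0,0],"spin":0}
  gripper: 60

```text
time: 2.65
tool_pos: [541.7, -84.3, 58.7]
tcp_rot: [3.14, 0.0, 1.347]
contact_force: [-0.3, -0.5, -0.0]
grip_width: 55.2
finger_force: 0.0
```

Run:
```python
from h import *
crop('top',300,230,460,350,5,'t2.png')
```

```text
(no output)
```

View pics/t2.png

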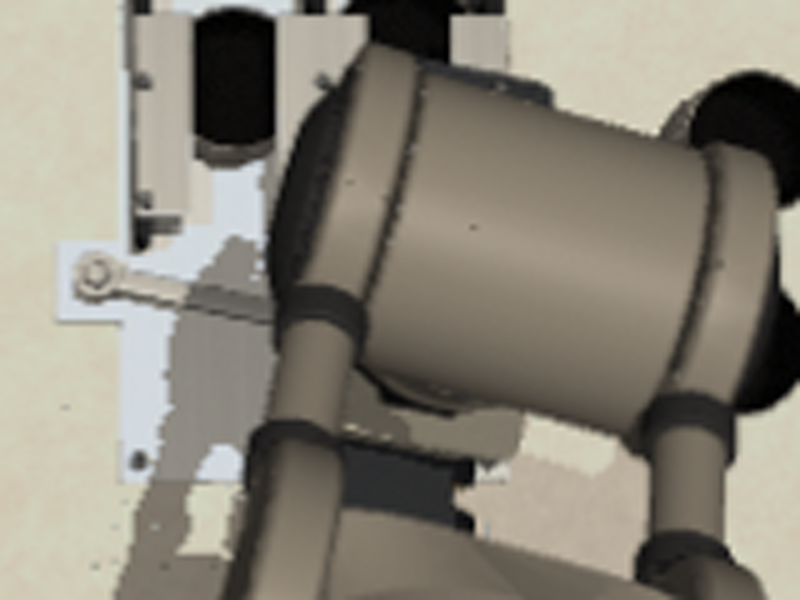

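>>> jog_arm:
  targets:
    - {"xyz":[0,0,0],"spin":0}
    - {"xyz":[0,0,0],"spin":0}
    - {"xyz":[0,0,0],"spin":0}
    - {"xyz":[0,0,0],"spin":0}
    - {"xyz":[0,0,0],"spin":0}
    - {"xyz":[0,0,0],"spin":0}
    - {"xyz":[0,0,0],"spin":0}
    - {"xyz":[0,0,0],"spin":0}
    - {"xyz":[0,0,0],"spin":0}
    - {"xyz":[0,0,0],"spin":0}
  gripper: 25

```text
time: 3.95
tool_pos: [541.3, -84.2, 57.9]
tcp_rot: [-3.142, 0.0, 1.347]
contact_force: [-0.1, -1.1, 0.5]
grip_width: 22.9
finger_force: 0.0
```

>>> jog_arm:
  targets:
    - {"xyz":[0.007,-0.147,0],"spin":1}
    - {"xyz":[0.007,-0.147,0],"spin":1}
    - {"xyz":[0.007,-0.147,0],"spin":1}
    - {"xyz":[0.007,-0.147,0],"spin":1}
    - {"xyz":[0.007,-0.147,0],"spin":1}
    - {"xyz":[0.007,-0.147,0],"spin":1}
    - {"xyz":[0.007,-0.147,0],"spin":1}
    - {"xyz":[0.007,-0.147,0],"spin":1}
    - {"xyz":[0.007,-0.147,0],"spin":1}
    - {"xyz":[0.007,-0.147,0],"spin":1}

```text
time: 5.2
tool_pos: [456.5, -9.4, 58.0]
tcp_rot: [3.141, -0.0, 0.343]
contact_force: [-0.5, -0.4, -0.5]
grip_width: 23.1
finger_force: 0.2
```

Run:
```python
from h import *
crop('scene',230,190,480,340,3,'s1.png')
```

```text
(no output)
```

View pics/s1.png

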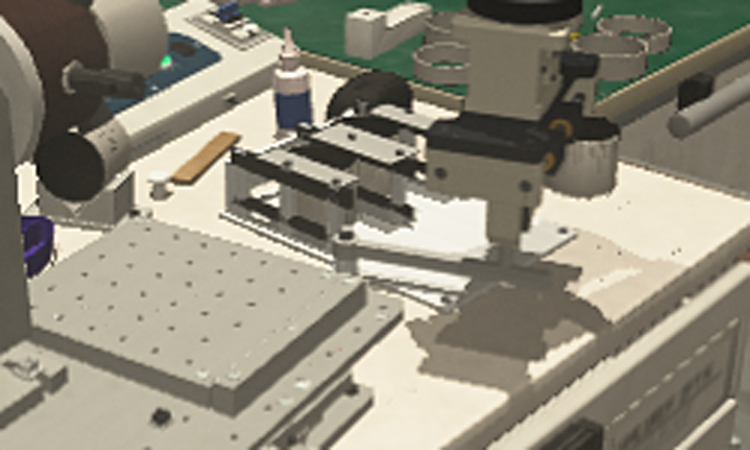

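Run:
```python
from h import *
for z in (20,40,60,80,100): print(z,px2w('scene',[(351.7,285),(363,293)],z).round()[:,:2].tolist(),px2w('top',[(265,350),(250,258)],z).round()[:,:2].tolist())
crop('top',95,245,335,395,3.3,'t3.png')
```

```text
20 [[528.0, 59.0], [489.0, 69.0]] [[433.0, 146.0], [630.0, 180.0]]
40 [[505.0, 87.0], [467.0, 98.0]] [[434.0, 144.0], [626.0, 177.0]]
60 [[481.0, 116.0], [446.0, 126.0]] [[435.0, 142.0], [623.0, 174.0]]
80 [[458.0, 144.0], [424.0, 154.0]] [[435.0, 140.0], [620.0, 172.0]]
100 [[435.0, 173.0], [403.0, 182.0]] [[436.0, 138.0], [617.0, 169.0]]
```

View pics/t3.png

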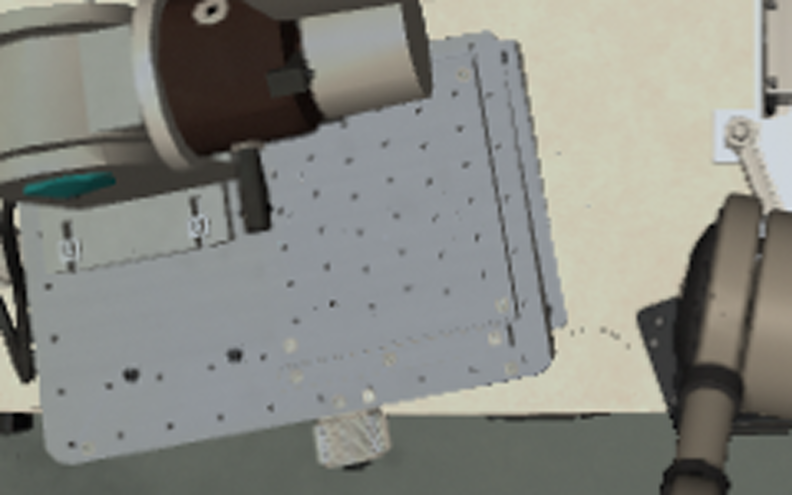

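>>> jog_arm:
  targets:
    - {"xyz":[0.007,-0.147,-0.02],"spin":1}
    - {"xyz":[0.007,-0.147,-0.02],"spin":1}
    - {"xyz":[0.007,-0.147,0],"spin":1}
    - {"xyz":[0.007,-0.147,0],"spin":1}
    - {"xyz":[0.007,-0.147,0],"spin":1}
    - {"xyz":[0.007,-0.147,0],"spin":1}
    - {"xyz":[0.007,-0.147,0],"spin":1}
    - {"xyz":[0.007,-0.147,0],"spin":1}
    - {"xyz":[0.007,-0.147,0],"spin":1}
    - {"xyz":[0.007,-0.147,0],"spin":1}

```text
time: 6.55
tool_pos: [473.7, 102.0, 61.1]
tcp_rot: [3.141, 0.0, -0.654]
contact_force: [-0.1, -0.0, -0.0]
grip_width: 23.2
finger_force: 0.2
```

Run:
```python
from h import *
o=bot.get_obs();p=o['tool_pos']
plan(535.1,-238.9,130,-0.013,8,[p[0],p[1],151,o['tcp_rot'][2]])
```

```text
{"xyz":[0.400,0.364,0.033],"spin":-0.801}
{"xyz":[0.370,0.395,0.033],"spin":-0.801}
{"xyz":[0.337,0.424,0.033],"spin":-0.801}
{"xyz":[0.302,0.449,0.033],"spin":-0.801}
{"xyz":[0.265,0.472,0.033],"spin":-0.801}
{"xyz":[0.226,0.492,0.033],"spin":-0.801}
{"xyz":[0.186,0.508,0.033],"spin":-0.801}
{"xyz":[0.145,0.521,0.033],"spin":-0.801}
--
```

>>> jog_arm:
  targets:
    - {"xyz":[0,0,-0.55],"spin":0}
    - {"xyz":[0,0,-0.58],"spin":0}
    - {"xyz":[0.4,0.364,0.033],"spin":-0.8}
    - {"xyz":[0.37,0.395,0.033],"spin":-0.8}
    - {"xyz":[0.337,0.424,0.033],"spin":-0.8}
    - {"xyz":[0.302,0.449,0.033],"spin":-0.8}
    - {"xyz":[0.265,0.472,0.033],"spin":-0.8}
    - {"xyz":[0.226,0.492,0.033],"spin":-0.8}
    - {"xyz":[0.186,0.508,0.033],"spin":-0.8}
    - {"xyz":[0.145,0.521,0.033],"spin":-0.8}

```text
time: 7.8
tool_pos: [535.1, -240.8, 130.3]
tcp_rot: [3.141, -0.0, -0.008]
contact_force: [0.5, 0.4, 0.5]
grip_width: 22.6
finger_force: 0.0
```

>>> jog_arm:
  targets:
    - {"xyz":[0,0,0],"spin":0}
    - {"xyz":[0,0,0],"spin":0}
    - {"xyz":[0,0,0],"spin":0}
    - {"xyz":[0,0,0],"spin":0}
    - {"xyz":[0,0,0],"spin":0}
    - {"xyz":[0,0,0],"spin":0}
    - {"xyz":[0,0,0],"spin":0}
    - {"xyz":[0,0,0],"spin":0}
    - {"xyz":[0,0,0.2],"spin":0}
    - {"xyz":[0,0,0.2],"spin":0}
  gripper: 100

```text
time: 9.05
tool_pos: [534.6, -238.6, 96.9]
tcp_rot: [-3.141, 0.001, -0.013]
contact_force: [-0.2, 0.3, -0.5]
grip_width: 92.0
finger_force: 0.0
```

>>> jog_arm:
  targets:
    - {"xyz":[0,0,0.2],"spin":0}
    - {"xyz":[0,0,0.2],"spin":0}
    - {"xyz":[0,0,0.2],"spin":0}
    - {"xyz":[0,0,0.2],"spin":0}
    - {"xyz":[0,0,0.2],"spin":0}
    - {"xyz":[0,0,0.07],"spin":0}
    - {"xyz":[0,0,0],"spin":0}
    - {"xyz":[0,0,0],"spin":0}
    - {"xyz":[0,0,0],"spin":0}
    - {"xyz":[0,0,0],"spin":0}

```text
time: 10.3
tool_pos: [535.2, -238.9, 13.2]
tcp_rot: [3.141, -0.001, -0.013]
contact_force: [-1.1, -0.3, 0.7]
grip_width: 92.2
finger_force: 0.0
```

>>> jog_arm:
  targets:
    - {"xyz":[0,0,0],"spin":0}
    - {"xyz":[0,0,0],"spin":0}
    - {"xyz":[0,0,0],"spin":0}
    - {"xyz":[0,0,0],"spin":0}
    - {"xyz":[0,0,0],"spin":0}
    - {"xyz":[0,0,0],"spin":0}
    - {"xyz":[0,0,0],"spin":0}
    - {"xyz":[0,0,0],"spin":0}
    - {"xyz":[0,0,0],"spin":0}
    - {"xyz":[0,0,0],"spin":0}
  gripper: 0

```text
time: 11.55
tool_pos: [535.0, -238.8, 12.8]
tcp_rot: [3.142, 0.0, -0.013]
contact_force: [-0.5, 0.3, -0.7]
grip_width: 61.8
finger_force: 30.0
```

Run:
```python
from h import *
o=bot.get_obs();p=o['tool_pos'];print(o['finger_force'],o['grip_width'],p)
x,y=mag(-37,37)
plan(x,y,80,None,7,[p[0],p[1],80,o['tcp_rot'][2]])
```

```text
29.999927929602563 61.82867499724245 [ 534.95666164 -238.80246323   12.79015728]
{"xyz":[-0.011,-0.378,-0.000],"spin":0.000}
x7
--
```

>>> jog_arm:
  targets:
    - {"xyz":[0,0,-0.3],"spin":0}
    - {"xyz":[0,0,-0.5],"spin":0}
    - {"xyz":[-0.011,-0.378,0],"spin":0}
    - {"xyz":[-0.011,-0.378,0],"spin":0}
    - {"xyz":[-0.011,-0.378,0],"spin":0}
    - {"xyz":[-0.011,-0.378,0],"spin":0}
    - {"xyz":[-0.011,-0.378,0],"spin":0}
    - {"xyz":[-0.011,-0.378,0],"spin":0}
    - {"xyz":[-0.011,-0.378,0],"spin":0}
    - {"xyz":[0,0,0],"spin":0}

```text
time: 12.8
tool_pos: [531.4, -25.5, 76.7]
tcp_rot: [-3.142, 0.0, -0.01]
contact_force: [0.4, -0.3, -1.7]
grip_width: 61.7
finger_force: 30.0
```

Run:
```python
from h import *
print(mag(-37,37)); crop('scene',230,170,480,320,3,'s2.png')
```

```text
[531.78411291 -27.22214   ]
```

View pics/s2.png

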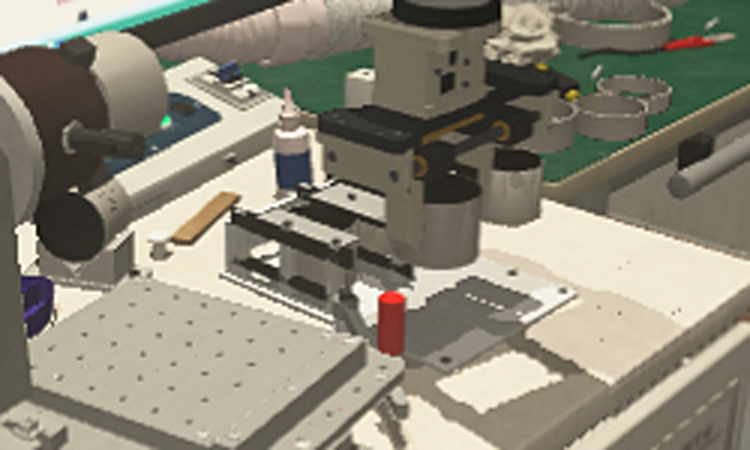

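>>> jog_arm:
  targets:
    - {"xyz":[0,0,0.15],"spin":0}
    - {"xyz":[0,0,0.15],"spin":0}
    - {"xyz":[0,0,0.15],"spin":0}
    - {"xyz":[0,0,0.15],"spin":0}
    - {"xyz":[0,0,0.06],"spin":0}
    - {"xyz":[0,0,0.04],"spin":0}
    - {"xyz":[0,0,0.03],"spin":0}
    - {"xyz":[0,0,0],"spin":0}
    - {"xyz":[0,0,0],"spin":0}
    - {"xyz":[0,0,0],"spin":0}

```text
time: 14.1
tool_pos: [531.8, -27.1, 18.6]
tcp_rot: [3.141, -0.001, -0.013]
contact_force: [-0.3, 1.4, -0.7]
grip_width: 61.4
finger_force: 30.0
```

>>> jog_arm:
  targets:
    - {"xyz":[0,0,0.01],"spin":0}
    - {"xyz":[0,0,0],"spin":0}
    - {"xyz":[0,0,0],"spin":0}
    - {"xyz":[0,0,0],"spin":0}
    - {"xyz":[0,0,0],"spin":0}
    - {"xyz":[0,0,-0.3],"spin":0}
    - {"xyz":[0,0,-0.4],"spin":0}
    - {"xyz":[0,0,-0.2],"spin":0}
    - {"xyz":[-0.35,0,0],"spin":0}
    - {"xyz":[-0.35,0,0],"spin":0}
  gripper: 85

```text
time: 15.35
tool_pos: [475.0, -26.3, 89.7]
tcp_rot: [3.141, -0.0, -0.013]
contact_force: [-0.1, 1.1, -0.3]
grip_width: 77.8
finger_force: 0.0
```

>>> jog_arm:
  targets:
    - {"xyz":[0,0,0],"spin":0}
    - {"xyz":[0,0,0],"spin":0}
    - {"xyz":[0,0,0],"spin":0}
    - {"xyz":[0,0,0.2],"spin":0}
    - {"xyz":[0,0,0.2],"spin":0}
    - {"xyz":[0,0,0.2],"spin":0}
    - {"xyz":[0,0,0.2],"spin":0}
    - {"xyz":[0,0,0.12],"spin":0}
    - {"xyz":[0,0,0],"spin":0}
    - {"xyz":[0,0,0],"spin":0}
  gripper: 25

```text
time: 16.6
tool_pos: [476.1, -26.4, 16.4]
tcp_rot: [3.141, -0.001, -0.013]
contact_force: [-0.4, 0.8, -0.4]
grip_width: 23.1
finger_force: 0.0
```

>>> jog_arm:
  targets:
    - {"xyz":[0.1,0,0],"spin":0}
    - {"xyz":[0.1,0,0],"spin":0}
    - {"xyz":[0.1,0,0],"spin":0}
    - {"xyz":[0.1,0,0],"spin":0}
    - {"xyz":[0.1,0,0],"spin":0}
    - {"xyz":[0.1,0,0],"spin":0}
    - {"xyz":[0.1,0,0],"spin":0}
    - {"xyz":[0.1,0,0],"spin":0}
    - {"xyz":[0.1,0,0],"spin":0}
    - {"xyz":[0.1,0,0],"spin":0}

```text
time: 17.85
tool_pos: [555.8, -27.4, 15.9]
tcp_rot: [3.142, 0.001, -0.013]
contact_force: [-4.2, -0.1, 3.1]
grip_width: 23.2
finger_force: 1.6
```

>>> jog_arm:
  targets:
    - {"xyz":[0.02,0,0],"spin":0}
    - {"xyz":[0.02,0,0],"spin":0}
    - {"xyz":[0.02,0,0],"spin":0}
    - {"xyz":[0.02,0,0],"spin":0}
    - {"xyz":[0.02,0,0],"spin":0}
    - {"xyz":[0.02,0,0],"spin":0}
    - {"xyz":[0.02,0,0],"spin":0}
    - {"xyz":[0.01,0,0],"spin":0}
    - {"xyz":[0.01,0,0],"spin":0}
    - {"xyz":[0.01,0,0],"spin":0}

```text
time: 19.1
tool_pos: [569.3, -27.6, 16.0]
tcp_rot: [3.142, -0.0, -0.013]
contact_force: [-1.8, -0.2, 0.3]
grip_width: 22.8
finger_force: 1.0
```

>>> jog_arm:
  targets:
    - {"xyz":[0.01,0,0],"spin":0}
    - {"xyz":[0.01,0,0],"spin":0}
    - {"xyz":[0,0,0],"spin":0}
    - {"xyz":[0,0,0],"spin":0}
    - {"xyz":[0,0,0],"spin":0}
    - {"xyz":[0,0,0],"spin":0}
    - {"xyz":[0,0,0],"spin":0}
    - {"xyz":[0,0,0],"spin":0}
    - {"xyz":[0,0,0],"spin":0}
    - {"xyz":[0,0,0],"spin":0}

```text
time: 20.35
tool_pos: [570.9, -27.6, 16.0]
tcp_rot: [3.141, -0.0, -0.013]
contact_force: [-0.1, 0.0, 0.4]
grip_width: 23.0
finger_force: 0.3
```

>>> jog_arm:
  targets:
    - {"xyz":[0.005,0,0],"spin":0}
    - {"xyz":[0.005,0,0],"spin":0}
    - {"xyz":[0.005,0,0],"spin":0}
    - {"xyz":[0.005,0,0],"spin":0}
    - {"xyz":[0.005,0,0],"spin":0}
    - {"xyz":[0,0,0],"spin":0}
    - {"xyz":[0,0,0],"spin":0}
    - {"xyz":[0,0,0],"spin":0}
    - {"xyz":[0,0,0],"spin":0}
    - {"xyz":[0,0,0],"spin":0}

```text
time: 21.6
tool_pos: [571.5, -27.6, 15.9]
tcp_rot: [-3.141, 0.003, -0.013]
contact_force: [-6.6, -0.4, 4.4]
grip_width: 23.2
finger_force: 3.3
```

Run:
```python
from h import *
a=bot.capture('scene'); b=bot.capture('top')
a=cv2.resize(a[200:310,280:430],None,fx=4,fy=4,interpolation=cv2.INTER_CUBIC); b=cv2.resize(b[205:260,310:410],None,fx=4,fy=4,interpolation=cv2.INTER_CUBIC)
c=np.zeros((a.shape[0]+120,800,3),np.uint8)[:560]; c[:a.shape[0],:a.shape[1]]=a; c[340:560,400:800]=b
cv2.imwrite('pics/m1.png',c)
print(w2px('top',[[*mag(102.5,37),56],[*mag(102.5,-37),56]]))
```

```text
[[346.41336628 234.98278093]
 [381.13205399 235.07716791]]
```

View pics/m1.png

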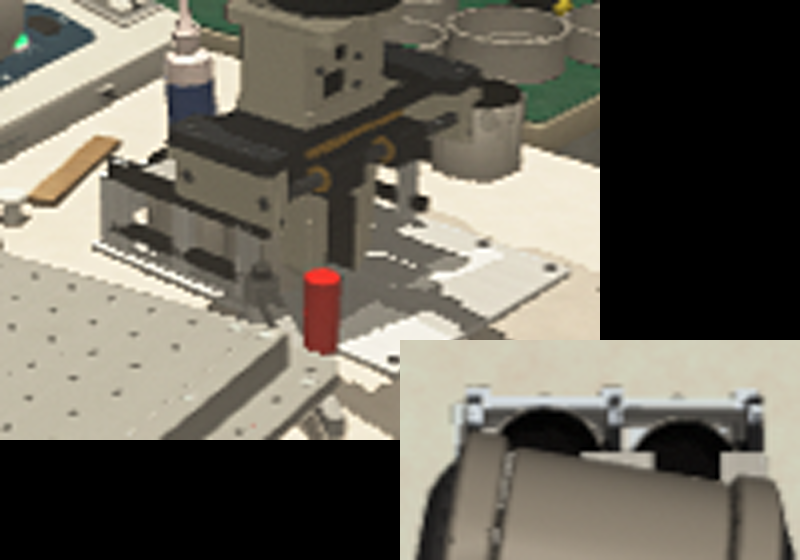

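>>> jog_arm:
  targets:
    - {"xyz":[-0.1,0,0],"spin":0}
    - {"xyz":[-0.6,0,0],"spin":0}
    - {"xyz":[0,0,-0.6],"spin":0}
    - {"xyz":[0,0,-0.6],"spin":0}
    - {"xyz":[0.265,0.561,0],"spin":0}
    - {"xyz":[0.265,0.561,0],"spin":0}
    - {"xyz":[0.265,0.561,0],"spin":0}
    - {"xyz":[0.265,0.561,0],"spin":0}
    - {"xyz":[0.265,0.561,0],"spin":0}
    - {"xyz":[0,0,0],"spin":0}

```text
time: 22.95
tool_pos: [620.6, -256.2, 111.4]
tcp_rot: [3.14, -0.002, -0.017]
contact_force: [0.3, 0.0, -0.9]
grip_width: 23.1
finger_force: 0.0
```

>>> jog_arm:
  targets:
    - {"xyz":[0,0,0],"spin":0}
    - {"xyz":[0,0,0],"spin":0}
    - {"xyz":[0,0,0],"spin":0}
    - {"xyz":[0,0,0],"spin":0}
    - {"xyz":[0,0,0],"spin":0}
    - {"xyz":[0,0,0],"spin":0}
    - {"xyz":[0,0,0.15],"spin":0}
    - {"xyz":[0,0,0.15],"spin":0}
    - {"xyz":[0,0,0],"spin":0}
    - {"xyz":[0,0,0],"spin":0}
  gripper: 100

```text
time: 24.2
tool_pos: [619.9, -252.7, 87.8]
tcp_rot: [3.142, 0.0, -0.013]
contact_force: [0.3, 0.4, 0.4]
grip_width: 92.1
finger_force: 0.0
```

Run:
```python
from h import *
p=bot.get_obs()['tool_pos'];plan(620,-252.8,12.8,None,6)
x,y=mag(-37,-37); plan(x,y,100,None,5,[620,-252.8,100,-.013])
```

```text
{"xyz":[0.000,0.000,0.156],"spin":0.000}
x6
--
{"xyz":[-0.228,-0.376,-0.000],"spin":0.000}
x5
--
```

>>> jog_arm:
  targets:
    - {"xyz":[0,0,0.156],"spin":0}
    - {"xyz":[0,0,0.156],"spin":0}
    - {"xyz":[0,0,0.156],"spin":0}
    - {"xyz":[0,0,0.156],"spin":0}
    - {"xyz":[0,0,0.156],"spin":0}
    - {"xyz":[0,0,0.156],"spin":0}
    - {"xyz":[0,0,0],"spin":0}
    - {"xyz":[0,0,0],"spin":0}
    - {"xyz":[0,0,0],"spin":0}
    - {"xyz":[0,0,0],"spin":0}

```text
time: 25.45
tool_pos: [620.1, -252.8, 13.7]
tcp_rot: [3.141, -0.001, -0.013]
contact_force: [-1.1, 0.3, -0.7]
grip_width: 91.6
finger_force: 0.0
```

>>> jog_arm:
  targets:
    - {"xyz":[0,0,0],"spin":0}
    - {"xyz":[0,0,0],"spin":0}
    - {"xyz":[0,0,0],"spin":0}
    - {"xyz":[0,0,0],"spin":0}
    - {"xyz":[0,0,0],"spin":0}
    - {"xyz":[0,0,0],"spin":0}
    - {"xyz":[0,0,0],"spin":0}
    - {"xyz":[0,0,0],"spin":0}
    - {"xyz":[0,0,0],"spin":0}
    - {"xyz":[0,0,0],"spin":0}
  gripper: 0

```text
time: 26.7
tool_pos: [619.8, -252.6, 13.1]
tcp_rot: [3.142, 0.0, -0.013]
contact_force: [-1.0, 0.7, 0.8]
grip_width: 61.9
finger_force: 30.0
```

>>> jog_arm:
  targets:
    - {"xyz":[0,0,-0.3],"spin":0}
    - {"xyz":[0,0,-0.5],"spin":0}
    - {"xyz":[0,0,-0.29],"spin":0}
    - {"xyz":[-0.228,-0.376,0],"spin":0}
    - {"xyz":[-0.228,-0.376,0],"spin":0}
    - {"xyz":[-0.228,-0.376,0],"spin":0}
    - {"xyz":[-0.228,-0.376,0],"spin":0}
    - {"xyz":[-0.228,-0.376,0],"spin":0}
    - {"xyz":[0,0,0.2],"spin":0}
    - {"xyz":[0,0,0.2],"spin":0}

```text
time: 27.95
tool_pos: [531.1, -101.6, 67.6]
tcp_rot: [3.141, -0.001, -0.013]
contact_force: [0.2, -1.1, -1.1]
grip_width: 61.7
finger_force: 30.0
```

>>> jog_arm:
  targets:
    - {"xyz":[0,0,0.15],"spin":0}
    - {"xyz":[0,0,0.15],"spin":0}
    - {"xyz":[0,0,0.15],"spin":0}
    - {"xyz":[0,0,0.08],"spin":0}
    - {"xyz":[0,0,0.05],"spin":0}
    - {"xyz":[0,0,0.03],"spin":0}
    - {"xyz":[0,0,0.01],"spin":0}
    - {"xyz":[0,0,0],"spin":0}
    - {"xyz":[0,0,0],"spin":0}
    - {"xyz":[0,0,0],"spin":0}

```text
time: 29.2
tool_pos: [530.7, -101.1, 18.9]
tcp_rot: [3.141, -0.0, -0.013]
contact_force: [-0.2, 0.2, -0.7]
grip_width: 61.9
finger_force: 30.0
```

>>> jog_arm:
  targets:
    - {"xyz":[0,0,0.005],"spin":0}
    - {"xyz":[0,0,0],"spin":0}
    - {"xyz":[0,0,0],"spin":0}
    - {"xyz":[0,0,0],"spin":0}
    - {"xyz":[0,0,0],"spin":0}
    - {"xyz":[0,0,-0.3],"spin":0}
    - {"xyz":[0,0,-0.4],"spin":0}
    - {"xyz":[0,0,-0.2],"spin":0}
    - {"xyz":[-0.35,0,0],"spin":0}
    - {"xyz":[-0.35,0,0],"spin":0}
  gripper: 85

```text
time: 30.45
tool_pos: [473.8, -100.2, 90.1]
tcp_rot: [3.142, 0.0, -0.013]
contact_force: [-0.1, -0.4, -1.1]
grip_width: 78.1
finger_force: 0.0
```

>>> jog_arm:
  targets:
    - {"xyz":[0,0,0],"spin":0}
    - {"xyz":[0,0,0],"spin":0}
    - {"xyz":[0,0,0],"spin":0}
    - {"xyz":[0,0,0.2],"spin":0}
    - {"xyz":[0,0,0.2],"spin":0}
    - {"xyz":[0,0,0.2],"spin":0}
    - {"xyz":[0,0,0.2],"spin":0}
    - {"xyz":[0,0,0.12],"spin":0}
    - {"xyz":[0,0,0],"spin":0}
    - {"xyz":[0,0,0],"spin":0}
  gripper: 25

```text
time: 31.7
tool_pos: [475.1, -100.5, 17.1]
tcp_rot: [3.141, -0.001, -0.013]
contact_force: [0.0, -0.2, 0.2]
grip_width: 23.1
finger_force: 0.0
```

>>> jog_arm:
  targets:
    - {"xyz":[0.1,0,0],"spin":0}
    - {"xyz":[0.1,0,0],"spin":0}
    - {"xyz":[0.1,0,0],"spin":0}
    - {"xyz":[0.1,0,0],"spin":0}
    - {"xyz":[0.1,0,0],"spin":0}
    - {"xyz":[0.1,0,0],"spin":0}
    - {"xyz":[0.1,0,0],"spin":0}
    - {"xyz":[0.1,0,0],"spin":0}
    - {"xyz":[0.1,0,0],"spin":0}
    - {"xyz":[0.1,0,0],"spin":0}

```text
time: 32.95
tool_pos: [555.2, -101.4, 16.7]
tcp_rot: [3.142, 0.0, -0.013]
contact_force: [-1.6, 0.1, 2.0]
grip_width: 23.0
finger_force: 1.0
```

>>> jog_arm:
  targets:
    - {"xyz":[0.02,0,0],"spin":0}
    - {"xyz":[0.02,0,0],"spin":0}
    - {"xyz":[0.02,0,0],"spin":0}
    - {"xyz":[0.02,0,0],"spin":0}
    - {"xyz":[0.02,0,0],"spin":0}
    - {"xyz":[0.02,0,0],"spin":0}
    - {"xyz":[0.02,0,0],"spin":0}
    - {"xyz":[0.02,0,0],"spin":0}
    - {"xyz":[0.01,0,0],"spin":0}
    - {"xyz":[0.01,0,0],"spin":0}

```text
time: 34.2
tool_pos: [569.0, -101.5, 16.7]
tcp_rot: [3.142, 0.0, -0.013]
contact_force: [-1.9, 0.1, -0.0]
grip_width: 22.4
finger_force: 1.0
```

>>> jog_arm:
  targets:
    - {"xyz":[0.005,0,0],"spin":0}
    - {"xyz":[0.005,0,0],"spin":0}
    - {"xyz":[0.005,0,0],"spin":0}
    - {"xyz":[0.005,0,0],"spin":0}
    - {"xyz":[0.005,0,0],"spin":0}
    - {"xyz":[0,0,0],"spin":0}
    - {"xyz":[0,0,0],"spin":0}
    - {"xyz":[0,0,0],"spin":0}
    - {"xyz":[0,0,0],"spin":0}
    - {"xyz":[0,0,0],"spin":0}

```text
time: 35.45
tool_pos: [570.6, -101.6, 16.6]
tcp_rot: [-3.142, 0.001, -0.013]
contact_force: [-3.5, 0.4, 2.5]
grip_width: 22.9
finger_force: 2.4
```

>>> jog_arm:
  targets:
    - {"xyz":[0.005,0,0],"spin":0}
    - {"xyz":[0.005,0,0],"spin":0}
    - {"xyz":[0.005,0,0],"spin":0}
    - {"xyz":[0,0,0],"spin":0}
    - {"xyz":[0,0,0],"spin":0}
    - {"xyz":[0,0,0],"spin":0}
    - {"xyz":[0,0,0],"spin":0}
    - {"xyz":[0,0,0],"spin":0}
    - {"xyz":[0,0,0],"spin":0}
    - {"xyz":[0,0,0],"spin":0}

```text
time: 36.7
tool_pos: [570.7, -101.5, 16.6]
tcp_rot: [-3.141, 0.003, -0.013]
contact_force: [-9.5, 0.8, 5.4]
grip_width: 23.1
finger_force: 4.1
```

Run:
```python
from h import *
plan(473.7,102,130,-0.654,7,[572.8-64,-101,120,-.013])
```

```text
{"xyz":[-0.067,-0.362,-0.018],"spin":0.916}
{"xyz":[-0.100,-0.354,-0.018],"spin":0.916}
{"xyz":[-0.132,-0.343,-0.018],"spin":0.916}
{"xyz":[-0.163,-0.330,-0.018],"spin":0.916}
{"xyz":[-0.192,-0.314,-0.018],"spin":0.916}
{"xyz":[-0.220,-0.295,-0.018],"spin":0.916}
{"xyz":[-0.246,-0.273,-0.018],"spin":0.916}
--
```

>>> jog_arm:
  targets:
    - {"xyz":[-0.75,0,0],"spin":0}
    - {"xyz":[0,0,-0.65],"spin":0}
    - {"xyz":[0,0,-0.65],"spin":0}
    - {"xyz":[-0.067,-0.362,-0.018],"spin":0.916}
    - {"xyz":[-0.1,-0.354,-0.018],"spin":0.916}
    - {"xyz":[-0.132,-0.343,-0.018],"spin":0.916}
    - {"xyz":[-0.163,-0.33,-0.018],"spin":0.916}
    - {"xyz":[-0.192,-0.314,-0.018],"spin":0.916}
    - {"xyz":[-0.22,-0.295,-0.018],"spin":0.916}
    - {"xyz":[-0.287,-0.245,-0.018],"spin":0.916}
  gripper: 45

```text
time: 37.95
tool_pos: [474.6, 103.3, 131.3]
tcp_rot: [-3.139, -0.002, -0.658]
contact_force: [0.3, 0.0, -0.1]
grip_width: 41.5
finger_force: 0.0
```

Run:
```python
from h import *
print(bot.get_obs()['tool_pos'])
crop('top',290,200,470,335,4.4,'t4.png')
print((w2px('top',[[*mag(x,y),56] for y in(37,-37) for x in(40.5,102.5)])-[290,200])*4.4)
```

```text
[474.5821629  103.2872754  131.27394552]
[[249.56590517 281.38943111]
 [248.21881164 153.9242361 ]
 [404.10073389 281.51461755]
 [400.98103754 154.33953881]]
```

View pics/t4.png

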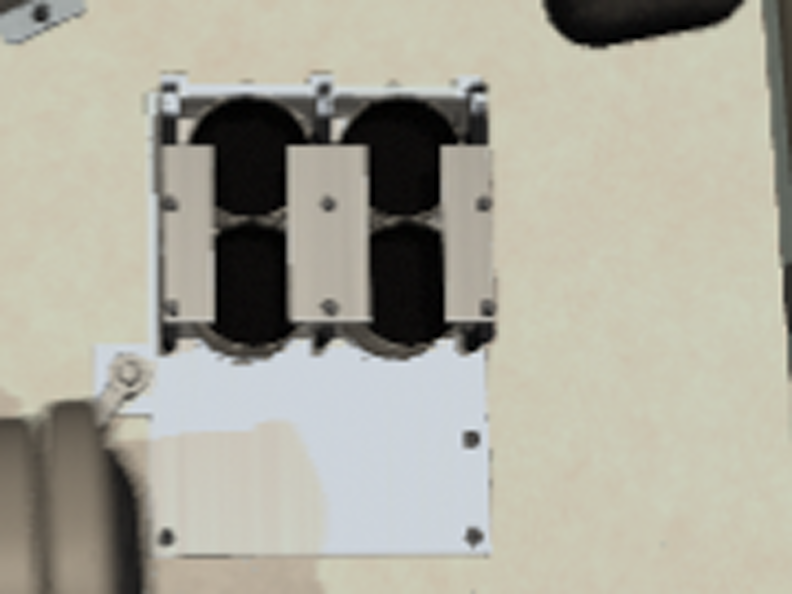

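>>> jog_arm:
  targets:
    - {"xyz":[0,0,0.2],"spin":0}
    - {"xyz":[0,0,0.2],"spin":0}
    - {"xyz":[0,0,0.2],"spin":0}
    - {"xyz":[0,0,0.2],"spin":0}
    - {"xyz":[0,0,0.09],"spin":0}
    - {"xyz":[0,0,0],"spin":0}
    - {"xyz":[0,0,0],"spin":0}
    - {"xyz":[0,0,0],"spin":0}
    - {"xyz":[0,0,0],"spin":0}
    - {"xyz":[0,0,0],"spin":0}

```text
time: 39.25
tool_pos: [473.5, 102.1, 59.7]
tcp_rot: [-3.141, -0.0, -0.654]
contact_force: [-1.4, -0.2, -0.0]
grip_width: 41.4
finger_force: 0.0
```

>>> jog_arm:
  targets:
    - {"xyz":[0,0,0],"spin":0}
    - {"xyz":[0,0,0],"spin":0}
    - {"xyz":[0,0,0],"spin":0}
    - {"xyz":[0,0,0],"spin":0}
    - {"xyz":[0,0,0],"spin":0}
    - {"xyz":[0,0,0],"spin":0}
    - {"xyz":[0.007,0.147,0],"spin":-1}
    - {"xyz":[0.007,0.147,0],"spin":-1}
    - {"xyz":[0.007,0.147,0],"spin":-1}
    - {"xyz":[0.007,0.147,0],"spin":-1}
  gripper: 25

```text
time: 40.5
tool_pos: [452.7, 59.8, 59.7]
tcp_rot: [-3.141, -0.0, -0.251]
contact_force: [1.0, 0.6, 0.2]
grip_width: 22.8
finger_force: 0.2
```

>>> jog_arm:
  targets:
    - {"xyz":[0.007,0.147,0],"spin":-1}
    - {"xyz":[0.007,0.147,0],"spin":-1}
    - {"xyz":[0.007,0.147,0],"spin":-1}
    - {"xyz":[0.007,0.147,0],"spin":-1}
    - {"xyz":[0.007,0.147,0],"spin":-1}
    - {"xyz":[0.007,0.147,0],"spin":-1}
    - {"xyz":[0.007,0.147,0],"spin":-1}
    - {"xyz":[0.007,0.147,0],"spin":-1}
    - {"xyz":[0.007,0.147,0],"spin":-1}
    - {"xyz":[0.007,0.147,0],"spin":-1}

```text
time: 41.75
tool_pos: [479.9, -49.8, 59.5]
tcp_rot: [-3.141, 0.0, 0.749]
contact_force: [-0.3, 0.6, -0.1]
grip_width: 23.1
finger_force: 0.2
```

>>> jog_arm:
  targets:
    - {"xyz":[0.008,0.147,0],"spin":-1}
    - {"xyz":[0.008,0.147,0],"spin":-1}
    - {"xyz":[0.008,0.147,0],"spin":-1}
    - {"xyz":[0.008,0.147,0],"spin":-1}
    - {"xyz":[0.008,0.147,0],"spin":-1}
    - {"xyz":[0.008,0.147,0],"spin":-1}
    - {"xyz":[0.008,0.147,0],"spin":-1}
    - {"xyz":[0.004,0.07,0],"spin":-0.5}
    - {"xyz":[0,0,0],"spin":0}
    - {"xyz":[0,0,0],"spin":0}

```text
time: 43.0
tool_pos: [557.2, -86.5, 59.5]
tcp_rot: [-3.141, -0.0, 1.495]
contact_force: [0.4, -0.4, -0.1]
grip_width: 23.2
finger_force: 0.0
```

>>> jog_arm:
  targets:
    - {"xyz":[0,0.02,0],"spin":-0.1}
    - {"xyz":[0,0.02,0],"spin":-0.1}
    - {"xyz":[0,0.02,0],"spin":-0.1}
    - {"xyz":[0,0.02,0],"spin":-0.1}
    - {"xyz":[0,0.02,0],"spin":-0.1}
    - {"xyz":[0,0.02,0],"spin":-0.1}
    - {"xyz":[0,0.02,0],"spin":0}
    - {"xyz":[0,0.01,0],"spin":0}
    - {"xyz":[0,0,0],"spin":0}
    - {"xyz":[0,0,0],"spin":0}

```text
time: 44.25
tool_pos: [569.5, -87.0, 59.6]
tcp_rot: [3.141, 0.0, 1.556]
contact_force: [0.2, -0.6, -0.4]
grip_width: 23.0
finger_force: 0.0
```

>>> jog_arm:
  targets:
    - {"xyz":[0,0.01,0],"spin":0}
    - {"xyz":[0,0.01,0],"spin":0}
    - {"xyz":[0,0.01,0],"spin":0}
    - {"xyz":[0,0,0],"spin":0}
    - {"xyz":[0,0,0],"spin":0}
    - {"xyz":[0,0,0],"spin":0}
    - {"xyz":[0,0,0],"spin":0}
    - {"xyz":[0,0,0],"spin":0}
    - {"xyz":[0,0,0],"spin":0}
    - {"xyz":[0,0,0],"spin":0}

```text
time: 45.5
tool_pos: [570.8, -87.1, 59.5]
tcp_rot: [-3.139, -0.0, 1.556]
contact_force: [-5.1, -0.7, 2.9]
grip_width: 22.5
finger_force: 2.6
```

>>> jog_arm:
  targets:
    - {"xyz":[0,0.01,0],"spin":0}
    - {"xyz":[0,0,0],"spin":0}
    - {"xyz":[0,0,0],"spin":0}
    - {"xyz":[0,0,0],"spin":0}
    - {"xyz":[0,0,0],"spin":0}
    - {"xyz":[0,0,0],"spin":0}
    - {"xyz":[0,0,0],"spin":0}
    - {"xyz":[0,0,0],"spin":0}
    - {"xyz":[0,0,0],"spin":0}
    - {"xyz":[0,0,0],"spin":0}

```text
time: 46.75
tool_pos: [570.9, -87.1, 59.5]
tcp_rot: [-3.138, -0.0, 1.556]
contact_force: [-6.9, -1.3, 4.3]
grip_width: 22.8
finger_force: 4.0
```

>>> jog_arm:
  targets:
    - {"xyz":[0,-0.02,0],"spin":0}
    - {"xyz":[0,-0.02,0],"spin":0}
    - {"xyz":[0,0,0],"spin":0}
    - {"xyz":[0,0,0],"spin":0}
    - {"xyz":[0,0,0],"spin":0}
    - {"xyz":[0,0,-0.2],"spin":0}
    - {"xyz":[0,0,-0.4],"spin":0}
    - {"xyz":[0,0,-0.5],"spin":0}
    - {"xyz":[0,0,-0.2],"spin":0}
    - {"xyz":[0,0,0],"spin":0}
  gripper: 50

```text
time: 48.0
tool_pos: [570.3, -87.2, 164.4]
tcp_rot: [3.139, 0.001, 1.556]
contact_force: [-0.7, 0.3, 0.0]
grip_width: 46.1
finger_force: 0.0
```

>>> jog_arm:
  targets:
    - {"xyz":[-0.5,0,0],"spin":0}
    - {"xyz":[-0.6,0,0],"spin":0}
    - {"xyz":[-0.6,0,0],"spin":0}
    - {"xyz":[-0.6,0,0],"spin":0}
    - {"xyz":[-0.6,0,0],"spin":0}
    - {"xyz":[-0.5,0,0],"spin":0}
    - {"xyz":[0,0,0],"spin":0}
    - {"xyz":[0,0,0],"spin":0}
    - {"xyz":[0,0,0],"spin":0}
    - {"xyz":[0,0,0],"spin":0}

```text
time: 49.25
tool_pos: [565.7, -358.0, 163.7]
tcp_rot: [-3.142, -0.0, 1.557]
contact_force: [-0.3, -0.2, 0.5]
grip_width: 46.1
finger_force: 0.0
```

Run:
```python
from h import *
crop('top',290,200,470,335,4.4,'t5.png')
```

```text
(no output)
```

View pics/t5.png

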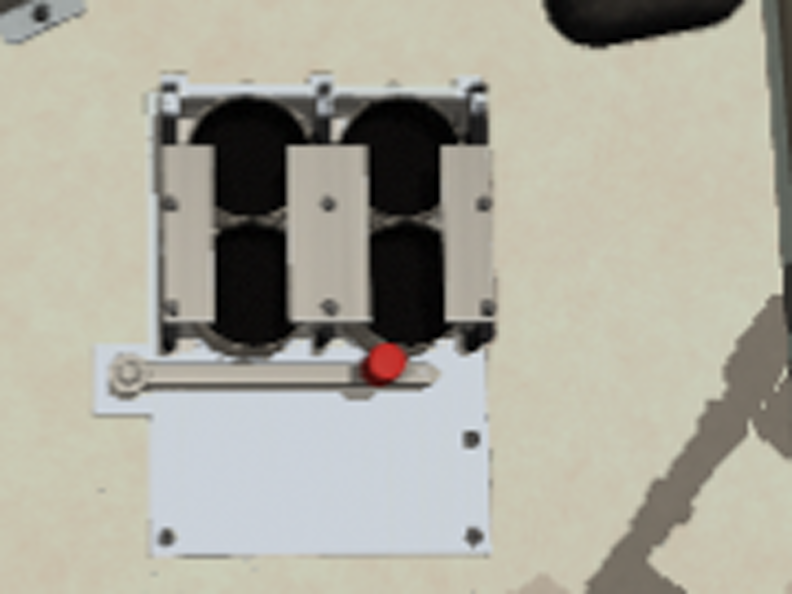

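The gate is shut: the pivot is at crop pixel (128,373), the tip at (437,374) and the knob at (385,362). Both rows are seated against the end stop.

```bash
python3 -c "
from plant import bot
print(bot.close_job())"
```

```text
the job is handed in; nothing more can be done
None
```

The job is handed in at about 49 s: one loose cup went into each lane, both rows are against the end stop, the gate is fully shut, and I did not go near the oil bottle, mouse or nylon plug.

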